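# Slide a hard drive home in the lay-flat dock

## Robot

A 7-joint arm with a two-finger parallel gripper is mounted at the origin on the work surface. World frame = base frame: x ahead of the robot, y to its left, z up, the work surface at z = 0. Lengths are in m, angles in rad, forces in N, time in s.
With the tool pointing down it reaches from about 0.425 to 0.975 m from the base axis. Payload 16.7 kg.
Tool frame: the origin (TCP) lies midway between the tips of the shut fingers; the grasp point (between the pads) lies 19 mm behind it; z points along the fingers, y is the line along which they close (so a half turn about z gives the same grasp; the last joint's range is limited). The gripper opens to 85 mm and grips with 20 to 120 N. Pads are 22 mm wide; open, the fingers measure 114 mm over their backs; the gripper's body (76 mm by 85 mm) begins 54 mm behind the grasp point. The pads swing forward as they close: fully open they stand 13 mm farther back than shut.
Start: joints at [1.177, 0.426, 0.074, 1.606, -0.034, 1.111, -0.067], TCP at [0.164, -0.655, 0.231] pointing down, gripper open.
Joint ranges: [-2.85, 2.85], [-0.5, 2.14], [-1.23, 1.37], [0.21, 2.46], [-1.02, 4.16], [0.16, 2.05], [-2.73, 2.73]. Speed limits (rad/s): [1.89, 1.89, 2.39, 2.39, 3.01, 3.01, 3.01].

## Interface

Orientations are given as a unit quaternion [x, y, z, w].
In Python, from bench import bot gives the robot as it stands.
- The arm moves only by the tool apply_moves, never from a script. Its argument "steps" is a list of rows, each a list of 5 numbers: the shift along the tool's x, y, z in units of 25 mm (1.0 is 25 mm), then the turn about the tool's z in units of 6 degrees (1.0 is 6 degrees), then the finger opening in mm, from 0 to 85.4. A call has 1 to 20 rows; each row is the pose to reach, as a shift and turn from the pose commanded when the call began, along the tool's axes at that moment; what a row does not reach only later rows make up. A row lasts 1/12 s, in which the tool goes at most 41.7 mm and 7.16 degrees, less where a joint would pass 70% of its speed; a pose out of reach is approached as far as the arm can. A call with a gripper value outside its range is refused whole. The fingers move at their own pace and stop on an object; the grip force is fixed at half the most. Time passes only in rows, so rows that repeat a pose let the fingers close. It gives the time, the measured TCP pose, the force, the opening and the grip force at its end, in the units of the state.
- bot.observe(): the state, without advancing time (a new reading comes with each control period).
- bot.grab_frame(name): name is "side" or "top" or "wrist"; returns a dict with "color" (480x640x3 uint8, red, green, blue), "fx", "fy", "cx", "cy" (pixels), "extrinsics" (4x4, takes a point from world to camera coordinates); the wrist camera has in their place "hand_eye" (4x4, takes a point from camera to tool coordinates, whose origin is the TCP and whose axes are the flange's). Camera axes: x right, y down, z forward; pixel columns grow to the right and rows downward; lengths in m; the calibration is good to about 2 mm. The wrist camera is an equidistant fisheye: a pixel r from the principal point sees the ray r / f radians off the axis. A picture is of the moment at which its call begins: read the wrist's pose just before it. There is no depth.
- bot.hand_in(): hands the job in; it is judged then, once.
The state is a dict: "time": time; "joints": joint angles; "dq": joint speeds; "tau": joint torques, N m; "eef_pos": TCP position; "orientation": TCP orientation; "ft_force": force on the tool from outside, world axes, zero at the start; "wrist_torque": the same for the moment, N m; "width": finger opening in m; "gripper_force": force on a finger pad.
Only numpy, scipy, OpenCV 4.12 (cv2) and the standard library are available. Lean on these libraries where they do the work, as an engineer would, in place of code of your own. Each camera call takes 0.05 s, during which the arm holds its last target. There are 200 camera calls.

## Task

A bare desktop hard drive lies askew on the anti-static mat in front of the lay-flat drive dock: using only your fingertips, gently nudge it into line and push it along the mat, connector end first, between the dock's rails until it is fully home against the dock's head. Then, and not before it is home, press the power button on top of the head all the way down and let it come up again. Do not pick up or tip the drive or shove it fast, leave the laptop drive, the screwdriver and the screw jar where they are, and finish with the hand clear.

Things in the scene. Friction and masses are not known exactly. Their poses are not given: they have to be found in the camera images.
- dock: black lay-flat drive dock, screwed down. Origin: bench height, on the bay's centre line, in the stop face the drive comes to rest against; +x points into the dock (the way to push), +y to the left of that, z up. Behind the stop face stands the head: 55 mm deep, 128 wide, 44 tall, aluminium top. In front a floor 2.5 mm thick with two side rails, no roof, reaches to x = -85 mm
- bay_mouth (a point): middle of the bay's open end, between the rails' outer ends, on the dock's floor at x = -85 mm of the dock; axes as the dock's. The rails are 5 mm thick, their tops 16 mm above the bench, 104 mm apart from the head out to x = -60 mm, then flare at 14 degrees to about 116 mm apart here
- home_back (a point): where the centre of the drive's back end lies when it is home: 147 mm before the stop face, 16 mm above the bench; axes as the dock's. So 62 mm of the drive still stick out of the rails. The drive meets only sliding friction until it stops dead at the head; nothing clicks or springs back
- mat: flat blue-grey rubber anti-static mat, fixed, 450 mm long, 420 mm wide, 3 mm thick. Origin at bench height, in the middle of its edge next to the dock's floor (1 mm from it); axes parallel to the dock's, the mat extends to -x. Its top is 0.5 mm above the dock's floor, so the drive slides off it onto the floor freely
- drive: bare 3.5 inch hard drive, grey metal box with a blank white label, 147 mm long (x), 101.6 wide (y), 26 thick (z), about 0.6 kg, flat on the mat. Origin: centre of its underside. Its +x end carries the connectors and goes in first; at the start it points at the dock within 20 degrees, lies wholly in front of the rails, up to 25 mm off the bay's centre line
- drive_front (a point): centre of the drive's connector end face (+x end), 13 mm above its underside; axes as the drive's
- drive_back (a point): centre of the drive's other end face (-x end), 13 mm above its underside; axes as the drive's
- power_button (a joint): travel of the round steel power button, m: 0 up, 0.005 fully down; a spring returns it, about 4 N holds it fully down
- power_button_top (a point): centre of the power button's top, 58 mm above the bench when up (moves with the button). The button is 20 mm in diameter and stands 9 mm out of a round collar 36 mm in diameter and 4 mm tall on the head's top (at x = 28, y = -36 mm of the dock); pressed straight down
- laptop_drive: bystander: flat 2.5 inch drive, 100 x 70 x 9.5 mm, bare metal with a blank label, loose on the mat well behind the desktop drive; origin at the centre of its underside. To be left alone
- screwdriver: bystander: screwdriver 170 mm long, handle 25 mm thick towards its -x, lying loose on the mat; origin under the middle of its length. To be left alone
- screw_jar: bystander: small glass jar with a lid, 50 mm in diameter and 52 mm tall, standing on the bench beside the dock; origin at the centre of its underside. To be left alone
Not all that is in view belongs to the job. Several things have the shape of the dock; the one meant has the colours described above.

How it is judged:
By the outcome, as a careful person would: the job done as asked, in the order asked, and still so for the second after the job is handed in, with the robot touching nothing.
It also fails if it takes over 72 s, if anything falls off the work surface, if the arm or the gripper's body presses on something with over 40 N, if the wrist force passes 120 N, or if a joint passes its speed limit or range.

## Working session

There is one attempt and no reset: what is moved stays moved. The work goes in short steps, Python scripts to look and compute and a tool call to move; the robot and the scene stay as the last step left them, time stands still between calls to the robot, and variables do not carry over. Pictures are saved under pics/ and viewed, at most 10 in all, crops included, and the job is handed in when it is done.

Besides the shell and the picture viewer there is one more tool, called after "Call:" by a JSON object that holds its "method" and its "body". apply_moves: Moves the arm, as the interface text tells. Its arguments: {"type":"object","properties":{"steps":{"type":"array"}},"required":["steps"]}

```bash
mkdir -p pics; cat > h.py <<'E'
import numpy as np, cv2
from bench import bot
def snap(n,f):
    r=bot.grab_frame(n); cv2.imwrite('pics/'+f,cv2.cvtColor(r['color'],cv2.COLOR_RGB2BGR)); 
    np.savez('pics/'+f+'.npz',**r); return r
def ray(r,uv,z):
    E=np.array(r['extrinsics']); R=E[:3,:3]; t=E[:3,3]; c=-R.T@t
    d=R.T@np.array([(uv[0]-r['cx'])/r['fx'],(uv[1]-r['cy'])/r['fy'],1])
    return c+d*(z-c[2])/d[2]
E
python3 - <<'E'
from h import *
for n in('top','side'):
    r=snap(n,n+'1.png'); E=np.array(r['extrinsics']); print(n,r['fx'],r['cx'],r['cy'],-E[:3,:3].T@E[:3,3])
s=bot.observe(); print(s['time'],s['eef_pos'],s['orientation'],s['ft_force'])
E
```

```text
top 440.09698638110075 312.7735103657973 246.3409631553733 [0.38480903 0.09381839 1.01286892]
side 542.4234950406715 323.810655694658 247.45134123252063 [ 0.16479678 -0.52291207  0.88269563]
0.1 [ 0.16347972 -0.6545389   0.23068584] [ 9.92521869e-01  1.22065617e-01 -9.70228642e-05 -5.62254750e-04] [0.19562963 0.4400101  0.56383771]
```

View pics/top1.png

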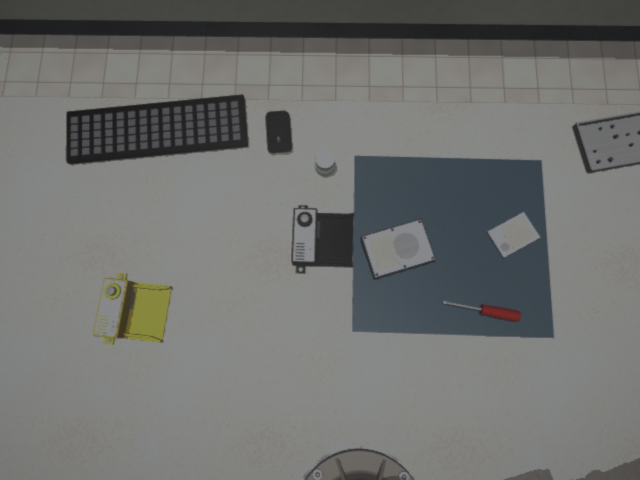

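View pics/side1.png

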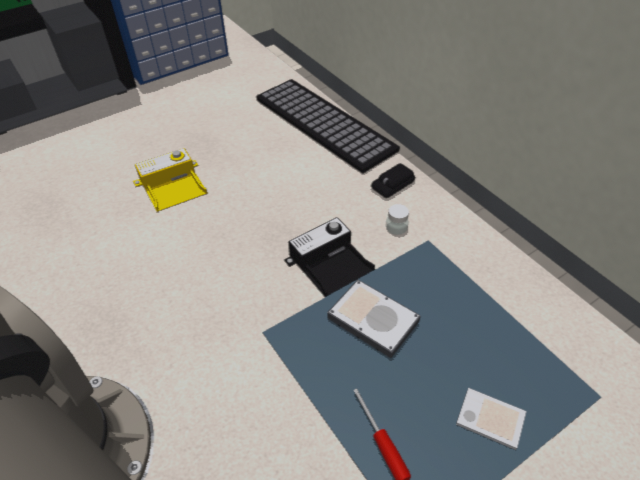

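The top view shows the black dock at about (320,238) with its bay opening to the right, the drive at about (398,248), rotated by about 15°, the laptop drive at (514,235), the screwdriver at (485,310) and the jar at (325,160). The side view agrees. The yellow dock is a decoy. Next I'll measure the corners.

```bash
cat >> h.py <<'E'
def topmeas(r):
    c=r['color']; hsv=cv2.cvtColor(c,cv2.COLOR_RGB2HSV)
    return c,hsv
E
python3 - <<'E'
from h import *
r=dict(np.load('pics/top1.png.npz')); c=r['color']; hsv=cv2.cvtColor(c,cv2.COLOR_RGB2HSV)
for p in [(450,200),(400,225),(385,262),(300,240),(335,240),(305,219),(340,120)]: print(p,c[p[1],p[0]],hsv[p[1],p[0]])
mat=((hsv[...,0]>90)&(hsv[...,0]<115)&(hsv[...,1]>70)&(hsv[...,2]>45)).astype(np.uint8)
k=np.ones((3,3),np.uint8)
n,l,s,_=cv2.connectedComponentsWithStats(mat); i=1+np.argmax(s[1:,4]); m=(l==i).astype(np.uint8)
cn,_=cv2.findContours(m,cv2.RETR_EXTERNAL,cv2.CHAIN_APPROX_NONE)
q=cv2.approxPolyDP(cv2.convexHull(cn[0]),8,True)[:,0]; print('mat',q.tolist())
print([ray(r,p,.003).round(4).tolist() for p in q])
cv2.imwrite('pics/crop.png',cv2.resize(cv2.cvtColor(c,cv2.COLOR_RGB2BGR)[195:290,285:445],None,fx=5,fy=5,interpolation=cv2.INTER_CUBIC))
E
```

```text
(450, 200) [59 70 78] [103  62  78]
(400, 225) [94 95 98] [113  10  98]
(385, 262) [134 135 131] [ 38   8 135]
(300, 240) [136 137 140] [113   7 140]
(335, 240) [43 42 43] [150   6  43]
(305, 219) [127 128 129] [105   4 129]
(340, 120) [135 137 135] [ 60   4 137]Traceback (most recent call last):
  File "<stdin>", line 6, in <module>
    return _wrapfunc(a, 'argmax', axis=axis, out=out, **kwds)
    return bound(*args, **kwds)
ValueError: attempt to get argmax of an empty sequence
```

```bash
cat >> h.py <<'E'
def quad(cn):
    return cv2.boxPoints(cv2.minAreaRect(cn))
def drive(r,zt=.029,roi=(340,440,200,290),thr=88):
    g=cv2.cvtColor(r['color'],cv2.COLOR_RGB2GRAY); a,b,c,d=roi
    m=np.zeros_like(g); m[c:d,a:b]=(g[c:d,a:b]>thr); m=cv2.morphologyEx(m,cv2.MORPH_OPEN,np.ones((3,3),np.uint8))
    cn=max(cv2.findContours(m,cv2.RETR_EXTERNAL,cv2.CHAIN_APPROX_NONE)[0],key=cv2.contourArea)
    W=np.array([ray(r,p,zt)[:2] for p in cn[:,0]])
    rc=cv2.minAreaRect((W*1000).astype(np.float32)); return rc,cn
E
python3 - <<'E'
from h import *
r=dict(np.load('pics/top1.png.npz')); c=r['color']; hsv=cv2.cvtColor(c,cv2.COLOR_RGB2HSV)
mat=((hsv[...,0]>90)&(hsv[...,0]<115)&(hsv[...,1]>40)&(hsv[...,2]>45)).astype(np.uint8)
n,l,s,_=cv2.connectedComponentsWithStats(mat); i=1+np.argmax(s[1:,4]); m=(l==i).astype(np.uint8)
cn,_=cv2.findContours(m,cv2.RETR_EXTERNAL,cv2.CHAIN_APPROX_NONE)
W=np.array([ray(r,p,.003)[:2] for p in cn[0][:,0]])*1000
print('mat',cv2.minAreaRect(W.astype(np.float32)),cv2.boxPoints(cv2.minAreaRect(W.astype(np.float32))).round(1).tolist())
rc,cn=drive(r); print('drive',rc,cv2.boxPoints(rc).round(1).tolist())
rc,cn=drive(r,.044,(285,318,205,270),100); print('head',rc,cv2.boxPoints(rc).round(1).tolist())
print('button',ray(r,(305,218.5),.058))
cv2.imwrite('pics/crop.png',cv2.resize(cv2.cvtColor(c,cv2.COLOR_RGB2BGR)[195:290,285:445],None,fx=5,fy=5,interpolation=cv2.INTER_CUBIC))
E
```

```text
mat ((592.701904296875, -208.67799377441406), (448.836669921875, 417.148681640625), 89.38507080078125) [[381.70001220703125, -430.79998779296875], [798.9000244140625, -435.29998779296875], [803.7000122070312, 13.5], [386.5, 18.0]]
drive ((573.783203125, -84.15373229980469), (97.5018539428711, 142.38705444335938), 17.685155868530273) [[505.70001220703125, -31.100000381469727], [549.0, -166.8000030517578], [641.9000244140625, -137.1999969482422], [598.5999755859375, -1.5]]
head ((582.133544921875, 130.13726806640625), (91.7320785522461, 47.09605026245117), 0.985908567905426) [[535.9000244140625, 152.89999389648438], [536.7000122070312, 105.80000305175781], [628.4000244140625, 107.4000015258789], [627.5999755859375, 154.5]]
button [0.63028493 0.1275572  0.058     ]
```

View pics/crop.png

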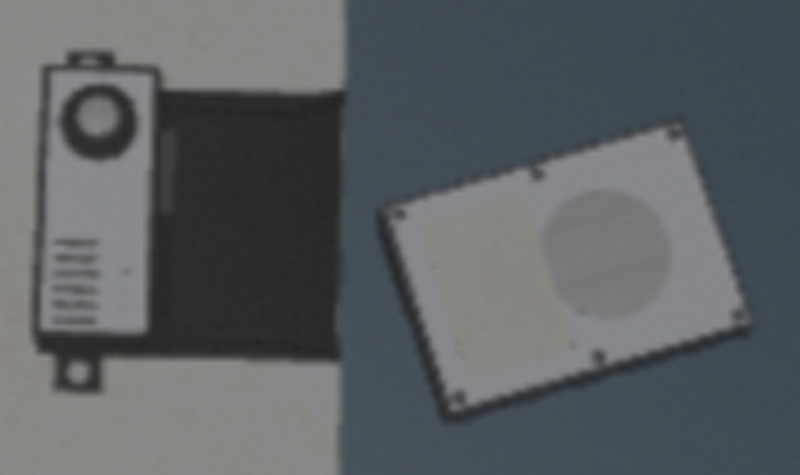

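The crop confirms the drive is yawed about 18° from the dock, with its front end offset toward −x. In crop pixels the front edge runs (380,210)–(445,420), and the button is at (98,117).

Plan:
1. Push the drive's −x long side with both open fingertips. That squares and centres it.
2. Push the back end with both fingertips.

```bash
cat >> h.py <<'E'
from scipy.spatial.transform import Rotation as Ro
def to(x,y,z,head):
    s=bot.observe(); R=Ro.from_quat(s['orientation']).as_matrix()
    h=np.degrees(np.arctan2(R[1,0],R[0,0])); d=R.T@(np.array([x,y,z])-s['eef_pos'])/.025
    print('t',s['time'],'pos',np.round(s['eef_pos'],4),'head',h.round(2),'F',np.round(s['ft_force'],1),'w',s['width'])
    print('units',d.round(3),'turn',round(((h-head+180)%360-180)/6,3))
E
python3 -c "
from h import *
to(.472,-.086,.10,-.6)"
```

```text
t 0.1 pos [ 0.1635 -0.6545  0.2307] head 14.02 F [0.2 0.4 0.6] w 0.08529182418150223
units [ 17.484 -19.068   5.248] turn 2.437
```

Call:
{"method": "apply_moves", "body": {"steps": [[3, -3.3, 0.5, 0.4, 85], [6, -6.6, 1, 0.8, 85], [9, -9.9, 1.6, 1.2, 85], [12, -13.2, 2.4, 1.6, 85], [15, -16.4, 3.5, 2, 85], [17.48, -19.07, 5.25, 2.44, 85], [17.48, -19.07, 5.25, 2.44, 85], [17.48, -19.07, 5.25, 2.44, 85], [17.48, -19.07, 5.25, 2.44, 85], [17.48, -19.07, 5.25, 2.44, 85], [17.48, -19.07, 5.25, 2.44, 85], [17.48, -19.07, 5.25, 2.44, 85], [17.48, -19.07, 5.25, 2.44, 85], [17.48, -19.07, 5.25, 2.44, 85], [17.48, -19.07, 5.25, 2.44, 85], [17.48, -19.07, 5.25, 2.44, 85], [17.48, -19.07, 5.25, 2.44, 85], [17.48, -19.07, 5.25, 2.44, 85], [17.48, -19.07, 5.25, 2.44, 85], [17.48, -19.07, 5.25, 2.44, 85]]}}

```text
time: 1.77
eef_pos: [0.4716, -0.0874, 0.1001]
orientation: [1.0, -0.006, -0.0, 0.0]
ft_force: [-1.0, 0.1, -0.3]
width: 0.0855
gripper_force: 0.0
```

```bash
python3 -c "
from h import *
to(.472,-.086,.0,-.6)"
```

```text
t 1.7667 pos [ 0.4716 -0.0874  0.1001] head -0.7 F [-1.   0.1 -0.3] w 0.08548417802501777
units [ 0.017 -0.059  4.006] turn -0.017
```

Call:
{"method": "apply_moves", "body": {"steps": [[0, -0.05, 1, 0, 85], [0, -0.05, 2, 0, 85], [0, -0.05, 2.8, 0, 85], [0, -0.05, 3.3, 0, 85], [0, -0.05, 3.6, 0, 85], [0, -0.05, 3.8, 0, 85], [0, -0.05, 3.92, 0, 85], [0, -0.05, 3.92, 0, 85], [0.2, -0.05, 3.92, 0, 85], [0.4, -0.05, 3.92, 0, 85], [0.6, -0.05, 3.92, 0, 85], [0.7, -0.05, 3.92, 0, 85], [0.8, -0.05, 3.92, 0, 85], [0.9, -0.05, 3.92, 0, 85], [1.0, -0.05, 3.92, 0, 85]]}}

```text
time: 3.02
eef_pos: [0.4969, -0.0854, 0.002]
orientation: [1.0, -0.005, -0.0, -0.0]
ft_force: [-2.4, 1.6, 0.2]
width: 0.0849
gripper_force: 1.3
```

```bash
python3 - <<'E'
from h import *
to(.533,-.086,.002,-.6)
r=snap('side','side2.png'); cv2.imwrite('pics/s2c.png',cv2.resize(cv2.imread('pics/side2.png')[200:400,220:480],None,fx=3,fy=3,interpolation=cv2.INTER_CUBIC))
E
```

```text
t 3.0167 pos [ 0.4969 -0.0854  0.002 ] head -0.61 F [-2.4  1.6  0.2] w 0.08488165183429815
units [ 1.446  0.01  -0.   ] turn -0.001
```

View pics/s2c.png

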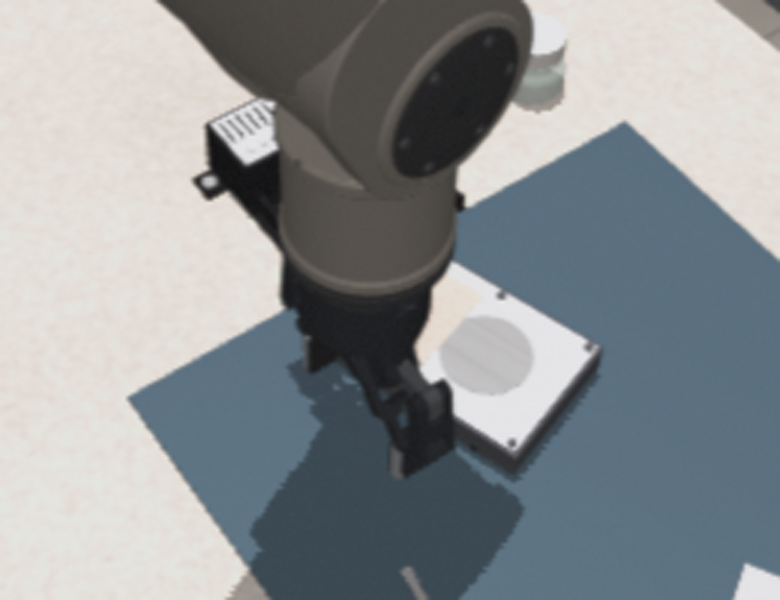

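The fingers are down beside the drive's −x side, at about (420,440) in the crop, and the front finger has just made contact (2.4 N). I'll push slowly.

Call:
{"method": "apply_moves", "body": {"steps": [[0.08, 0, 0, 0, 85], [0.16, 0, 0, 0, 85], [0.24, 0, 0, 0, 85], [0.32, 0, 0, 0, 85], [0.4, 0, 0, 0, 85], [0.48, 0, 0, 0, 85], [0.56, 0, 0, 0, 85], [0.64, 0, 0, 0, 85], [0.72, 0, 0, 0, 85], [0.8, 0, 0, 0, 85], [0.88, 0, 0, 0, 85], [0.96, 0, 0, 0, 85], [1.04, 0, 0, 0, 85], [1.12, 0, 0, 0, 85], [1.2, 0, 0, 0, 85], [1.28, 0, 0, 0, 85], [1.36, 0, 0, 0, 85], [1.4, 0, 0, 0, 85], [1.4, 0, 0, 0, 85]]}}

```text
time: 4.65
eef_pos: [0.5324, -0.0858, 0.0021]
orientation: [1.0, -0.005, 0.0, -0.0]
ft_force: [-0.9, -0.9, 0.0]
width: 0.0851
gripper_force: 0.2
```

```bash
python3 - <<'E'
from h import *
to(.533,-.086,.002,-.6)
r=snap('side','side3.png'); r=snap('top','top3.png'); 
a=cv2.imread('pics/top3.png')[190:350,280:540];b=cv2.imread('pics/side3.png')[200:360,220:480]
cv2.imwrite('pics/c3.png',cv2.resize(np.hstack([a,b]),(800,246),interpolation=cv2.INTER_CUBIC))
E
```

```text
t 4.65 pos [ 0.5324 -0.0858  0.0021] head -0.61 F [-0.9 -0.9  0. ] w 0.08507927320261581
units [0.022 0.009 0.005] turn -0.002
```

View pics/c3.png

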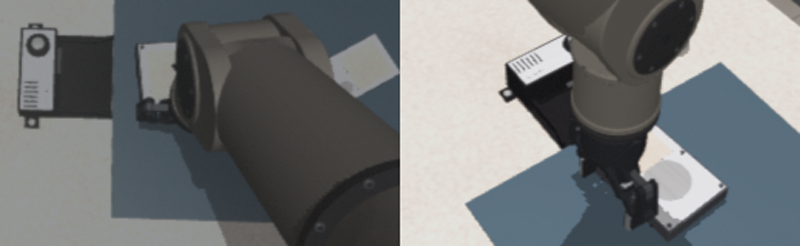

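The drive now looks square to the dock in both views. Next I'll back off, rise, and move toward the rear so the top camera has a clear view.

Call:
{"method": "apply_moves", "body": {"steps": [[-0.3, 0, 0, 0, 85], [-0.7, 0, 0, 0, 85], [-1, 0, 0, 0, 85], [-1, 0, -1, 0, 85], [-1, 0, -2.5, 0, 85], [-1, 0, -4, 0, 85], [-1, 1.5, -4, -1, 85], [-1, 3, -4, -2, 85], [-1, 4, -4, -3, 85], [-0.5, 5, -4, -4, 85], [0, 6, -4, -5, 85], [0, 6, -4, -6, 85], [0, 6, -4, -7, 85], [0, 6, -4, -8, 85], [0, 6, -4, -9, 85], [0, 6, -4, -10, 85], [0, 6, -4, -11, 85], [0, 6, -4, -12, 85], [0, 6, -4, -13, 85], [0, 6, -4, -14, 85]]}}

```text
time: 6.42
eef_pos: [0.5294, -0.2357, 0.102]
orientation: [0.745, 0.667, -0.0, -0.0]
ft_force: [-0.4, 0.2, 0.5]
width: 0.0852
gripper_force: 0.0
```

```bash
python3 - <<'E'
from h import *
to(.595,-.20,.1,89.4); print(np.round(bot.observe()['joints'],2))
r=snap('top','top4.png'); cv2.imwrite('pics/c4.png',cv2.resize(cv2.imread('pics/top4.png')[190:340,280:540],(780,450),interpolation=cv2.INTER_CUBIC))
rc,cn=drive(r,roi=(340,460,200,290)); print(rc,cv2.boxPoints(rc).round(1).tolist())
E
```

```text
t 6.4167 pos [ 0.5294 -0.2357  0.102 ] head 83.68 F [-0.4  0.2  0.5] w 0.08524911278479641
units [1.708 2.45  0.077] turn -0.954
[ 0.71  0.47 -0.51  1.91  0.3   0.84 -0.06]
((598.5379028320312, -94.64802551269531), (98.20060729980469, 142.8330535888672), 4.668844223022461) [[543.7999877929688, -27.5], [555.4000244140625, -169.8000030517578], [653.2999877929688, -161.8000030517578], [641.7000122070312, -19.5]]
```

View pics/c4.png

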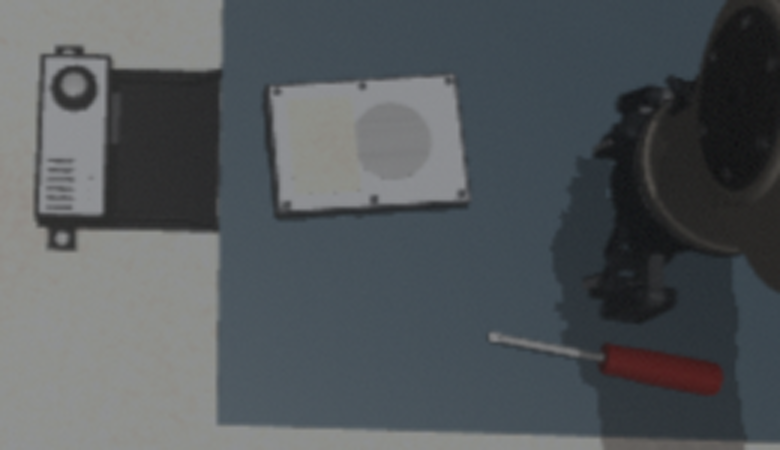

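It still has about 5° of yaw: the front centre is on the line (x≈592), but the back is about 10 mm to +x. I'll nudge the back of the +x side toward −x with the fingers shut.

```bash
python3 -c "
from h import *
to(.685,-.148,.10,89.4)"
```

```text
t 6.4667 pos [ 0.5294 -0.2358  0.1019] head 84.14 F [ 0.1 -0.5 -0.7] w 0.08514740044634868
units [4.129 5.833 0.071] turn -0.877
```

Call:
{"method": "apply_moves", "body": {"steps": [[1, 1.4, 0.07, -0.4, 0], [2, 2.8, 0.07, -0.88, 0], [3, 4.2, 0.07, -0.88, 0], [4.13, 5.83, 0.07, -0.88, 0], [4.13, 5.83, 0.07, -0.88, 0], [4.13, 5.83, 0.07, -0.88, 0], [4.13, 5.83, 1, -0.88, 0], [4.13, 5.83, 2, -0.88, 0], [4.13, 5.83, 2.8, -0.88, 0], [4.13, 5.83, 3.3, -0.88, 0], [4.13, 5.83, 3.55, -0.88, 0], [4.13, 5.83, 3.55, -0.88, 0]]}}

```text
time: 7.47
eef_pos: [0.686, -0.1503, 0.0123]
orientation: [0.716, 0.698, -0.001, -0.001]
ft_force: [-0.8, -0.2, -0.4]
width: 0.0001
gripper_force: 0.0
```

```bash
python3 -c "
from h import *
to(.6595,-.15,.012,89.4)"
```

```text
t 7.4667 pos [ 0.686  -0.1503  0.0123] head 88.6 F [-0.8 -0.2 -0.4] w 6.496053181901381e-05
units [-0.014 -1.06   0.013] turn -0.133
```

Call:
{"method": "apply_moves", "body": {"steps": [[0, -0.12, 0, -0.13, 0], [0, -0.24, 0, -0.13, 0], [0, -0.36, 0, -0.13, 0], [0, -0.46, 0, -0.13, 0], [0, -0.54, 0, -0.13, 0], [0, -0.62, 0, -0.13, 0], [0, -0.7, 0, -0.13, 0], [0, -0.78, 0, -0.13, 0], [0, -0.86, 0, -0.13, 0], [0, -0.94, 0, -0.13, 0], [0, -1.02, 0, -0.13, 0], [0, -1.06, 0, -0.13, 0], [0, -1.06, 0, -0.13, 0]]}}

```text
time: 8.55
eef_pos: [0.6604, -0.1495, 0.0134]
orientation: [0.711, 0.704, -0.0, -0.0]
ft_force: [1.2, 0.3, 1.0]
width: 0.0001
gripper_force: 0.5
```

Call:
{"method": "apply_moves", "body": {"steps": [[0, 0.5, 0, 0, 0], [0, 1, 0, 0, 0], [0, 1, -1.2, 0, 40], [0, 1, -2.4, 0, 85], [-1.5, 0, -3.6, 0, 85], [-2.5, -1.8, -3.6, 0, 85], [-2.5, -3.6, -3.6, 0, 85], [-2.5, -3.6, -3.6, 0, 85], [-2.5, -3.6, -3.6, 0, 85], [-2.5, -3.6, -3.6, 0, 85]]}}

```text
time: 9.38
eef_pos: [0.569, -0.2116, 0.1037]
orientation: [0.711, 0.703, -0.0, -0.0]
ft_force: [-0.4, 0.2, 0.7]
width: 0.0851
gripper_force: 0.0
```

```bash
python3 - <<'E'
from h import *
to(.594,-.205,.002,89.4)
r=snap('top','top5.png'); cv2.imwrite('pics/c5.png',cv2.resize(cv2.imread('pics/top5.png')[190:340,280:540],(780,450),interpolation=cv2.INTER_CUBIC))
rc,cn=drive(r,roi=(340,430,200,290)); print(rc,cv2.boxPoints(rc).round(1).tolist())
E
```

```text
t 9.3833 pos [ 0.569  -0.2116  0.1037] head 89.37 F [-0.4  0.2  0.7] w 0.08510397811291506
units [0.278 0.999 4.066] turn -0.005
((592.5548706054688, -88.64958953857422), (95.43367004394531, 136.35008239746094), 0.9826369881629944) [[543.7000122070312, -21.299999237060547], [546.0, -157.60000610351562], [641.4000244140625, -156.0], [639.0999755859375, -19.700000762939453]]
```

View pics/c5.png

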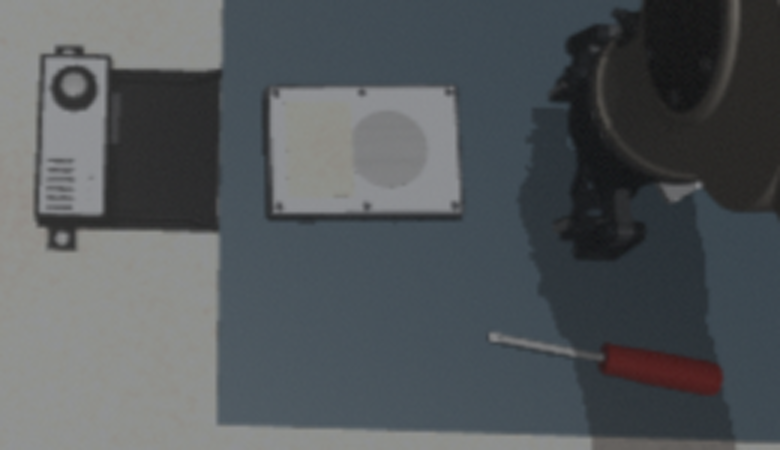

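The drive is now square, within about 1.5°, and centred on the bay: rows 86–215 in the crop against rails at 72–228. I'll go down behind it and start the push.

Call:
{"method": "apply_moves", "body": {"steps": [[0.27, 1, 1, 0, 85], [0.27, 1, 2, 0, 85], [0.27, 1, 3, 0, 85], [0.27, 1, 3.6, 0, 85], [0.27, 1, 3.9, 0, 85], [0.27, 1, 4.05, 0, 85], [0.27, 1, 4.05, 0, 85], [0.5, 1, 4.05, 0, 85], [0.7, 1, 4.05, 0, 85], [0.9, 1, 4.05, 0, 85], [1.0, 1, 4.05, 0, 85], [1.1, 1, 4.05, 0, 85], [1.2, 1, 4.05, 0, 85], [1.3, 1, 4.05, 0, 85], [1.4, 1, 4.05, 0, 85], [1.5, 1, 4.05, 0, 85], [1.6, 1, 4.05, 0, 85], [1.7, 1, 4.05, 0, 85], [1.8, 1, 4.05, 0, 85], [1.9, 1, 4.05, 0, 85]]}}

```text
time: 11.1
eef_pos: [0.5955, -0.1636, 0.0021]
orientation: [0.711, 0.704, 0.0, 0.0]
ft_force: [-0.3, -3.0, 0.4]
width: 0.085
gripper_force: 1.5
```

```bash
python3 - <<'E'
from h import *
to(.594,-.0555,.002,89.4)
E
```

```text
t 11.1 pos [ 0.5955 -0.1636  0.0021] head 89.43 F [-0.3 -3.   0.4] w 0.08503498403274155
units [ 4.324e+00 -1.040e-01  3.000e-03] turn 0.006
```

Call:
{"method": "apply_moves", "body": {"steps": [[0.1, 0, 0, 0, 85], [0.2, 0, 0, 0, 85], [0.3, 0, 0, 0, 85], [0.4, 0, 0, 0, 85], [0.5, 0, 0, 0, 85], [0.6, 0, 0, 0, 85], [0.7, 0, 0, 0, 85], [0.8, 0, 0, 0, 85], [0.9, 0, 0, 0, 85], [1.0, 0, 0, 0, 85], [1.1, 0, 0, 0, 85], [1.2, 0, 0, 0, 85], [1.3, 0, 0, 0, 85], [1.4, 0, 0, 0, 85], [1.5, 0, 0, 0, 85], [1.6, 0, 0, 0, 85]]}}

```text
time: 12.43
eef_pos: [0.5958, -0.1235, 0.0021]
orientation: [0.711, 0.704, 0.0, -0.0]
ft_force: [0.6, -2.5, 0.3]
width: 0.0851
gripper_force: 1.4
```

```bash
python3 - <<'E'
from h import *
to(.594,-.0555,.002,89.4)
r=snap('top','top6.png'); cv2.imwrite('pics/c6.png',cv2.resize(cv2.imread('pics/top6.png')[190:340,280:540],(780,450),interpolation=cv2.INTER_CUBIC))
E
```

```text
t 12.4333 pos [ 0.5958 -0.1235  0.0021] head 89.45 F [ 0.6 -2.5  0.3] w 0.08510360854562928
units [ 2.719 -0.099  0.003] turn 0.008
```

View pics/c6.png

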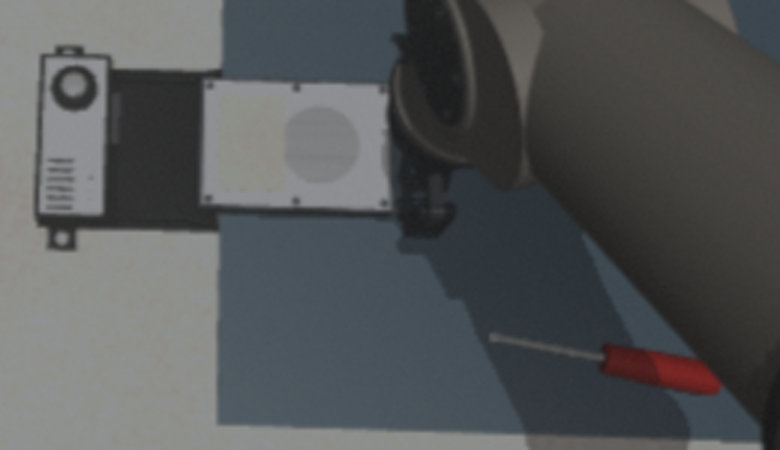

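The front edge is entering the mouth, at crop columns 203–220. It's parallel to the bay but looks about 4 mm toward +x of the centre, so I'll quantify that.

```bash
python3 - <<'E'
from h import *
r=dict(np.load('pics/top6.png.npz')); g=cv2.GaussianBlur(cv2.cvtColor(r['color'],cv2.COLOR_RGB2GRAY),(1,3),0).astype(float)
def cross(u,a,b,t):
    v=g[a:b,u]-t; i=np.where(v[:-1]*v[1:]<0)[0]; return [a+k+v[k]/(v[k]-v[k+1]) for k in i]
for u in (322,328,334,340):
    c=cross(u,200,285,90); print('dock',u,[ray(r,(u,k),.016)[:2].round(4).tolist() for k in (c[0],c[-1])],len(c))
for u in (352,360,370,380,400):
    c=cross(u,208,270,95); print('drive',u,[ray(r,(u,k),.029)[:2].round(4).tolist() for k in (c[0],c[-1])])
print('head ends',[ray(r,(308,k),.044)[:2].round(4).tolist() for k in (cross(308,203,215,100)[:1]+cross(308,255,270,100)[-1:])])
E
```

```text
dock 322 [[0.6558, 0.0896], [0.5301, 0.0875]] 2
dock 328 [[0.6558, 0.0755], [0.53, 0.0738]] 2
dock 334 [[0.6554, 0.0615], [0.5298, 0.0601]] 2
dock 340 [[0.6556, 0.0475], [0.5298, 0.0464]] 2
drive 352 [[0.6538, 0.0204], [0.5267, 0.02]]
drive 360 [[0.5472, 0.002], [0.5472, 0.002]]
drive 370 [[0.6453, -0.021], [0.5468, -0.0206]]
drive 380 [[0.6441, -0.044], [0.5476, -0.0431]]
drive 400 [[0.6446, -0.0899], [0.5462, -0.0882]]
head ends [[0.6597, 0.1218], [0.5251, 0.1188]]
```

The drive is about 2.5–3 mm toward +x, which is within the flare. I'll continue with a slight lateral drift.

Call:
{"method": "apply_moves", "body": {"steps": [[0.1, -0.02, 0, 0, 85], [0.2, -0.04, 0, 0, 85], [0.3, -0.06, 0, 0, 85], [0.4, -0.08, 0, 0, 85], [0.5, -0.1, 0, 0, 85], [0.6, -0.12, 0, 0, 85], [0.7, -0.12, 0, 0, 85], [0.8, -0.12, 0, 0, 85], [0.9, -0.12, 0, 0, 85], [1.0, -0.12, 0, 0, 85], [1.1, -0.12, 0, 0, 85], [1.2, -0.12, 0, 0, 85]]}}

```text
time: 13.48
eef_pos: [0.5932, -0.0935, 0.0021]
orientation: [0.711, 0.704, 0.0, 0.0]
ft_force: [2.1, -3.2, -0.9]
width: 0.085
gripper_force: 1.7
```

Call:
{"method": "apply_moves", "body": {"steps": [[0.1, 0, 0, 0, 85], [0.2, 0, 0, 0, 85], [0.3, 0, 0, 0, 85], [0.4, 0, 0, 0, 85], [0.5, 0, 0, 0, 85], [0.6, 0, 0, 0, 85], [0.7, 0, 0, 0, 85], [0.8, 0, 0, 0, 85], [0.9, 0, 0, 0, 85], [1.0, 0, 0, 0, 85], [1.1, 0, 0, 0, 85]]}}

```text
time: 14.4
eef_pos: [0.5937, -0.0661, 0.0023]
orientation: [0.711, 0.704, 0.0, 0.0]
ft_force: [2.2, -5.0, 1.7]
width: 0.0846
gripper_force: 2.5
```

Call:
{"method": "apply_moves", "body": {"steps": [[0.05, 0, 0, 0, 85], [0.1, 0, 0, 0, 85], [0.15, 0, 0, 0, 85], [0.2, 0, 0, 0, 85], [0.25, 0, 0, 0, 85], [0.3, 0, 0, 0, 85], [0.34, 0, 0, 0, 85]]}}

```text
time: 14.98
eef_pos: [0.5937, -0.0578, 0.0023]
orientation: [0.711, 0.704, 0.0, 0.0]
ft_force: [2.3, -6.2, 1.5]
width: 0.0851
gripper_force: 2.6
```

Call:
{"method": "apply_moves", "body": {"steps": [[0.04, 0, 0, 0, 85], [0.08, 0, 0, 0, 85], [0.08, 0, 0, 0, 85]]}}

```text
time: 15.23
eef_pos: [0.5937, -0.0559, 0.0023]
orientation: [0.711, 0.704, 0.0, 0.0]
ft_force: [2.7, -5.6, 1.5]
width: 0.0852
gripper_force: 3.0
```

Call:
{"method": "apply_moves", "body": {"steps": [[0.04, 0, 0, 0, 85], [0.08, 0, 0, 0, 85], [0.08, 0, 0, 0, 85]]}}

```text
time: 15.48
eef_pos: [0.5937, -0.0559, 0.0023]
orientation: [0.711, 0.703, -0.001, 0.001]
ft_force: [1.6, -15.2, 3.4]
width: 0.0851
gripper_force: 7.3
```

Call:
{"method": "apply_moves", "body": {"steps": [[0.04, 0, 0, 0, 85], [0.08, 0, 0, 0, 85], [0.08, 0, 0, 0, 85]]}}

```text
time: 15.73
eef_pos: [0.5937, -0.0558, 0.0023]
orientation: [0.711, 0.703, -0.002, 0.002]
ft_force: [2.0, -22.8, 4.1]
width: 0.0847
gripper_force: 11.7
```

It stopped dead at the predicted place, with force rising to 23 N. I'll back off, close the fingers and check before pressing.

Call:
{"method": "apply_moves", "body": {"steps": [[-0.3, 0, 0, 0, 85], [-0.7, 0, 0, 0, 85], [-1.4, 0, 0, 0, 85], [-1.4, 0, -1.5, 0, 60], [-2, 0, -3, 0, 0], [-3.4, 0, -4.5, 0, 0], [-4.8, 0, -4.5, 0, 0], [-4.8, 0, -4.5, 0, 0], [-4.8, 0, -4.5, 0, 0]]}}

```text
time: 16.48
eef_pos: [0.5919, -0.1747, 0.1149]
orientation: [0.712, 0.702, -0.0, 0.0]
ft_force: [-0.5, -0.3, -0.5]
width: 0.012
gripper_force: 0.0
```

```bash
python3 - <<'E'
from h import *
to(.630,.130,.10,89.4)
r=snap('top','top7.png'); s=snap('side','side7.png')
a=cv2.resize(cv2.imread('pics/top7.png')[195:285,285:435],(750,450),interpolation=cv2.INTER_CUBIC); cv2.imwrite('pics/c7.png',a)
rc,cn=drive(r,roi=(319,400,200,290)); print(rc,cv2.boxPoints(rc).round(1).tolist())
# button: bright blob inside dark collar, both views
E=np.array
for n,q,roi in(('top',r,(294,318,207,232)),('side',s,(322,348,215,240))):
    g=cv2.cvtColor(q['color'],cv2.COLOR_RGB2GRAY); x0,x1,y0,y1=roi; d=(g[y0:y1,x0:x1]<75).astype(np.uint8)
    cn=max(cv2.findContours(d,cv2.RETR_EXTERNAL,cv2.CHAIN_APPROX_NONE)[0],key=cv2.contourArea)
    e=cv2.fitEllipse(cn); p=(e[0][0]+x0,e[0][1]+y0); print(n,p,e[1],ray(q,p,.047))
E
```

```text
t 16.4833 pos [ 0.5919 -0.1747  0.1149] head 89.2 F [-0.5 -0.3 -0.5] w 0.011992709650775077
units [12.208  1.356  0.588] turn -0.033
((594.085205078125, 25.495983123779297), (97.95126342773438, 140.12442016601562), 0.9793170690536499) [[543.9000244140625, 94.69999694824219], [546.2999877929688, -45.400001525878906], [644.2999877929688, -43.70000076293945], [641.9000244140625, 96.4000015258789]]
top (304.3553810119629, 218.85495567321777) (13.489615440368652, 13.575967788696289) [0.63226047 0.12938485 0.047     ]
side (333.4057207107544, 227.99684143066406) (9.814574241638184, 12.973750114440918) [0.63334309 0.12677097 0.047     ]
```

View pics/c7.png

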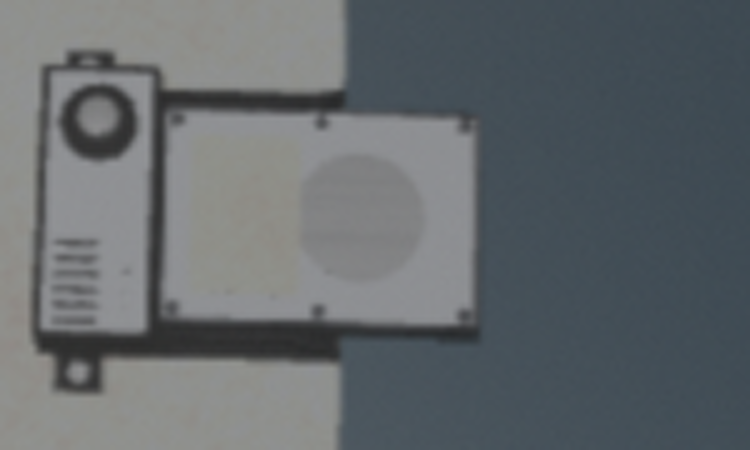

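The drive is seated against the head between the rails: its right edge is at crop column 478 and it is flush at column 160. The button is at about (98,118), or world (0.631, 0.129). I'll go there with the fingers shut.

Call:
{"method": "apply_moves", "body": {"steps": [[1.5, 0.2, 0, 0, 0], [3, 0.4, 0, 0, 0], [4.5, 0.6, 0, 0, 0], [6, 0.8, 0, 0, 0], [7.5, 1, 0, 0, 0], [9, 1.2, 0, 0, 0], [10.5, 1.4, 0.3, 0, 0], [12.17, 1.4, 0.6, 0, 0], [12.17, 1.4, 0.6, 0, 0], [12.17, 1.4, 0.6, 0, 0], [12.17, 1.4, 1.2, 0, 0], [12.17, 1.4, 1.8, 0, 0], [12.17, 1.4, 1.9, 0, 0], [12.17, 1.4, 1.9, 0, 0]]}}

```text
time: 17.75
eef_pos: [0.6292, 0.131, 0.0652]
orientation: [0.711, 0.703, -0.001, -0.001]
ft_force: [-0.3, 0.5, -0.4]
width: -0.0003
gripper_force: 0.0
```

```bash
python3 - <<'E'
from h import *
to(.631,.129,.053,89.4)
E
```

```text
t 17.75 pos [0.6292 0.131  0.0652] head 89.4 F [-0.3  0.5 -0.4] w -0.00034164870313660586
units [-0.08   0.074  0.486] turn -0.0
```

Call:
{"method": "apply_moves", "body": {"steps": [[-0.06, 0.06, 0.1, 0, 0], [-0.06, 0.06, 0.2, 0, 0], [-0.06, 0.06, 0.3, 0, 0], [-0.06, 0.06, 0.36, 0, 0], [-0.06, 0.06, 0.42, 0, 0], [-0.06, 0.06, 0.46, 0, 0], [-0.06, 0.06, 0.5, 0, 0], [-0.06, 0.06, 0.5, 0, 0]]}}

```text
time: 18.42
eef_pos: [0.632, 0.1305, 0.0546]
orientation: [0.711, 0.704, 0.0, 0.0]
ft_force: [-0.1, -2.3, 2.2]
width: 0.0002
gripper_force: 1.4
```

Call:
{"method": "apply_moves", "body": {"steps": [[0, 0, 0.04, 0, 0], [0, 0, 0.08, 0, 0], [0, 0, 0.08, 0, 0]]}}

```text
time: 18.67
eef_pos: [0.632, 0.1306, 0.0528]
orientation: [0.711, 0.704, 0.0, 0.0]
ft_force: [-1.2, -2.4, 5.5]
width: 0.0002
gripper_force: 3.0
```

Call:
{"method": "apply_moves", "body": {"steps": [[0, 0, 0.04, 0, 0], [0, 0, 0.08, 0, 0], [0, 0, 0.08, 0, 0], [0, 0, 0.08, 0, 0]]}}

```text
time: 19.0
eef_pos: [0.6322, 0.1306, 0.0523]
orientation: [0.711, 0.704, 0.0, 0.001]
ft_force: [-9.5, -5.0, 28.0]
width: -0.0002
gripper_force: 14.5
```

The button bottomed out firmly at 28 N. Now I'll lift and move clear.

Call:
{"method": "apply_moves", "body": {"steps": [[0, 0, -0.3, 0, 0], [0, 0, -0.8, 0, 0], [0, 0, -1.8, 0, 0], [0, 0, -3.2, 0, 0], [0, 0, -4.5, 0, 0], [-1.5, -1, -5, 0, 0], [-3, -2, -5, 0, 0], [-4.5, -3, -5, 0, 0], [-6, -4, -5, 0, 0], [-7.5, -4, -5, 0, 0], [-9, -4, -5, 0, 0], [-10.5, -4, -5, 0, 0], [-12, -4, -5, 0, 0], [-12, -4, -5, 0, 0], [-12, -4, -5, 0, 0]]}}

```text
time: 20.25
eef_pos: [0.5285, -0.1707, 0.1758]
orientation: [0.712, 0.702, 0.0, 0.0]
ft_force: [0.6, 1.8, -0.4]
width: 0.0001
gripper_force: 0.0
```

```bash
python3 - <<'E'
from h import *
to(.6,0,.2,89.4)
r=snap('top','top8.png')
rc,cn=drive(r,roi=(319,400,200,290)); print(rc)
d=cv2.absdiff(r['color'],np.load('pics/top7.png.npz')['color']).max(2); print('dock/drive/jar diff',(d[140:290,285:400]>30).sum())
E
```

```text
t 20.25 pos [ 0.5285 -0.1707  0.1758] head 89.21 F [ 0.6  1.8 -0.4] w 0.00013446097919851165
units [ 6.865  2.765 -0.968] turn -0.032
((594.085205078125, 25.495967864990234), (97.95126342773438, 140.12442016601562), 0.9793358445167542)
dock/drive/jar diff 0
```

The drive hasn't moved and the hand is clear, so I'm handing in.

```bash
python3 -c "
from bench import bot
print(bot.hand_in())"
```

```text
the job is handed in; nothing more can be done
None
```

The drive is home against the dock's head, the power button was then pressed fully down and released, the hand is clear, and the job was handed in at about 20 s; no verdict was returned.

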